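# Clear the walnut cracker and reset its feed

### The arm

A 7-joint arm with a two-finger parallel gripper is mounted at the origin on the work surface. World frame = base frame: x ahead of the robot, y to its left, z up, the work surface at z = 0. Lengths are in m, angles in rad, forces in N, time in s.
With the tool pointing down it reaches from about 0.4 to 0.85 m from the base axis. Payload 10.4 kg.
Tool frame: the origin (TCP) lies at the very end of the fingers, on their centre line; the grasp point (between the pads) lies 19 mm behind it; z points along the fingers, y is the line along which they close (so a half turn about z gives the same grasp; the last joint's range is limited). The gripper opens to 87 mm and grips with 3 to 60 N. Pads are 19 mm wide; open, the fingers measure 117 mm over their backs; the gripper's body (75 mm by 190 mm) begins 51 mm behind the grasp point.
Start: joints at [-1.174, 0.332, -0.065, 1.46, 0.022, 1.35, -0.088], TCP at [0.255, 0.571, 0.223] pointing down, gripper open.
Joint ranges: [-2.6, 2.6], [-0.5, 2.12], [-1.47, 1.34], [0.16, 2.42], [-1.27, 4.41], [0.06, 2.06], [-2.6, 2.6]. Speed limits (rad/s): [2.22, 2.22, 2.79, 2.79, 3.14, 3.14, 3.14].

### API

Orientations are given as a unit quaternion [x, y, z, w].
In Python, from bench import status, camera, order gives the robot as it stands.
- The arm moves only by the tool jog_arm, never from a script. Its argument "plan" is a list of rows, each a list of 7 numbers: the turn, a rotation vector about the tool's x, y, z in rad, then the shift along the tool's x, y, z in mm, then the opening, from -1 (shut) to 1 (fully open). A call has 1 to 12 rows; each row is the pose to reach, as a shift and turn from the pose commanded when the call began, along the tool's axes at that moment; what a row does not reach only later rows make up. A row lasts 1/10 s, in which the tool goes at most 50 mm and 8.59 degrees, less where a joint would pass 70% of its speed; a pose out of reach is approached as far as the arm can. A call with a gripper value outside its range is refused whole. The fingers move at their own pace and stop on an object; "squeeze" is the grip in N (left out, the last holds). Time passes only in rows, so rows that repeat a pose let the fingers close. It gives the time, the measured TCP pose, the force, the opening and the grip force at its end, in the units of the state.
- status.read_state(): the state, without advancing time (a new reading comes with each control period).
- camera(name): name is "scene" or "top"; returns a dict with "image" (480x640x3 uint8, red, green, blue), "z_map" (480x640 float32, m along the optical axis (not along the pixel's ray), 0 where there is no reading), "fx", "fy", "cx", "cy" (pixels), "world_from_camera" (4x4, takes a point from camera to world coordinates). Camera axes: x right, y down, z forward; pixel columns grow to the right and rows downward; lengths in m; the calibration is good to about 2 mm. A picture is of the moment at which its call begins.
- order.close_job(): hands the job in; it is judged then, once.
The state is a dict: "time": time; "joint_positions": joint angles; "joint_vel": joint speeds; "joint_torque": joint torques, N m; "ee_pos": TCP position; "eef_rot": TCP orientation; "ft_force": force on the tool from outside, world axes, zero at the start; "torque": the same for the moment, N m; "width": finger opening in m; "grip_force": force on a finger pad.
Only numpy, scipy, OpenCV 4.12 (cv2) and the standard library are available. Lean on these libraries where they do the work, as an engineer would, in place of code of your own. Each camera call takes 0.05 s, during which the arm holds its last target. There are 200 camera calls.

### The job

First shut the walnut cracker's feed: swing its lever fully home against the stop block. Then take the brush, sweep all the half shells off the bed into the catch tray in front of it (never touch the shells with the fingers), and put the brush back flat in its white rest. Only then swing the lever out until its nose lines up with the index clip, and leave it there; do not shift the clip or disturb the bin, the jar or the cups.

Things in the scene. Friction and masses are not known exactly. Their poses are not given: they have to be found in the camera images.
- machine: bench walnut cracker, fixed to the counter, 410 mm long. Origin on the counter under the middle of the bed's front lip; its x runs back along the bed to the hopper, y to the left, z up. Catch tray x -100 to 0 mm, bed x 0 to 215 mm; behind them a grey head 125 mm high with a hopper up to 185 mm. Right of the bed: control box with the lever on a flat quadrant plate (top 96 mm high)
- bed_centre (a point): point on the flat bed's top (60 mm above the counter), 100 mm behind its open front lip, midway between the two side walls. Bed 215 mm long, 155 mm wide between the walls, which are 7.5 mm thick and rise 25 mm above it; axes as machine
- tray_in (a point): centre of the catch tray's inner floor (6 mm above the counter, inside 94 x 155 mm, rims 50 mm above the counter), in front of the lip and 54 mm below the bed; axes as machine
- lever_pivot (a point): axis of the feed lever (vertical), on the quadrant plate's top (96 mm high), at x 130, y -120 mm of the machine
- lever (a joint): angle of the feed lever, rad. 0: fully home (feed shut), against the stop block, pointing along the machine's -x, to the front; grows anticlockwise seen from above, up to 1.75; stays where it is left (stiff, about 3 N at the knob)
- lever_knob (a point): middle of the lever's upright black knob: a cylinder 24 mm across, 46 mm tall (its top 18 mm above this point, the lever's flat arm 28 mm below it), 80 mm from the pivot
- lever_nose (a point): front end of the lever's narrow nose, 102 mm from the pivot; its x axis points from nose to pivot
- index (a joint): angle of the index clip on the rim of the quadrant plate, rad, in the same sense and from the same zero as the lever: the setting wanted. Stiff; not to be moved
- index_mark (a point): top of the index clip, a small metal block 22 x 10 x 16 mm, 119 mm from the pivot; its x axis points to the pivot
- brush: wooden block brush with a raised bar handle, bristles down. Block and bristles 125 mm long (x), 42 mm wide (y), 45 mm high; origin under the bristles' middle. Above it a bar handle 104 mm long in x, 22 mm wide, from 72 to 90 mm high, on two posts at x +-45 mm; 160 g. Both ends alike
- brush_grip (a point): middle of the brush's bar handle, 81 mm above the bristles' underside
- caddy: white shallow rest of the brush, fixed, 160 mm (x) by 74 mm (y), rim 16 mm high, walls 5 mm, inner floor 5 mm above the counter; origin under its centre. It stands to the left or the right of the machine
- shell0: half walnut shell on the bed, round, 32 mm across, 16 mm high, flat side down; origin at the centre of its flat side
- shell1: half walnut shell on the bed, round, 32 mm across, 16 mm high, flat side down; origin at the centre of its flat side
- shell2: half walnut shell on the bed, round, 32 mm across, 16 mm high, flat side down; origin at the centre of its flat side
- shell3: half walnut shell on the bed, round, 32 mm across, 16 mm high, flat side down; origin at the centre of its flat side
- nut_bin: bystander: clear open bin of whole nuts, 150 x 90 x 65 mm; on the other side from the caddy
- jar: bystander: closed glass jar, 84 mm across, 130 mm tall
- cups: bystander: stack of paper cups, 75 mm across, 126 mm tall
Not all that is in view belongs to the job. Leave any blue or purple look-alike of the shell3 alone.

How it is judged:
On the way, in this order (a step that is already met when the one before it is completed fails the run):
1. the lever is fully home against its stop (within 5 degrees) (value of joint lever below 0.09 rad), for 0.2 s.
2. the brush is lifted off its rest, the lever still home (value of joint lever below 0.09 rad and z of brush in the frame of caddy above 0.03 m), for 0.1 s.
3. all four half shells lie in the catch tray, the lever still home (value of joint lever below 0.09 rad and x of shell0 in the frame of tray_in between -0.052 and 0.052 m and y of shell0 in the frame of tray_in between -0.08 and 0.08 m and z of each of shell0, shell1, shell2, shell3 in the frame of tray_in below 0.04 m and x of shell1 in the frame of tray_in between -0.052 and 0.052 m and y of shell1 in the frame of tray_in between -0.08 and 0.08 m and x of shell2 in the frame of tray_in between -0.052 and 0.052 m and y of shell2 in the frame of tray_in between -0.08 and 0.08 m and x of shell3 in the frame of tray_in between -0.052 and 0.052 m and y of shell3 in the frame of tray_in between -0.08 and 0.08 m), for 0.2 s.
4. the brush stands flat in its rest again and is let go, the lever still home (value of joint lever below 0.09 rad and x of brush in the frame of caddy between -0.02 and 0.02 m and y of brush in the frame of caddy between -0.018 and 0.018 m and z of brush in the frame of caddy below 0.01 m and angle between brush's own z axis and vertical below 0.1 rad and contact force between the fingers and brush below 0.2 N), for 0.2 s.
5. the lever is in line with the index clip (angle between the x axis of lever_nose and the x axis of index_mark, either way round below 0.09 rad), for 0.2 s.
At the end, for the whole second after the job is handed in: The lever stands still in line with the index clip (within 5 degrees), all four half shells lie inside the catch tray (below its rim), and the brush stands upright and flat on the floor of its rest, released (angle between the x axis of lever_nose and the x axis of index_mark, either way round below 0.09 rad and velocity of joint lever between -0.05 and 0.05 rad/s and x of shell0 in the frame of tray_in between -0.052 and 0.052 m and y of shell0 in the frame of tray_in between -0.08 and 0.08 m and z of each of shell0, shell1, shell2, shell3 in the frame of tray_in below 0.04 m and x of shell1 in the frame of tray_in between -0.052 and 0.052 m and y of shell1 in the frame of tray_in between -0.08 and 0.08 m and x of shell2 in the frame of tray_in between -0.052 and 0.052 m and y of shell2 in the frame of tray_in between -0.08 and 0.08 m and x of shell3 in the frame of tray_in between -0.052 and 0.052 m and y of shell3 in the frame of tray_in between -0.08 and 0.08 m and x of brush in the frame of caddy between -0.02 and 0.02 m and y of brush in the frame of caddy between -0.018 and 0.018 m and z of brush in the frame of caddy below 0.01 m and angle between brush's own z axis and vertical below 0.1 rad and contact force between the fingers and brush below 0.2 N and linear speed of brush below 0.02 m/s); the robot touches nothing.
It fails at once if the fingers touch a half shell (contact force between the fingers and shell0 above 0.3 N or contact force between the fingers and shell1 above 0.3 N or contact force between the fingers and shell2 above 0.3 N or contact force between the fingers and shell3 above 0.3 N).
It fails at once if the index clip is shifted by more than 6 mm (distance of index_mark from where it was at the start of the episode above 0.006 m).
It fails at once if a bystander is pushed by more than 30 mm or tipped (distance of any of nut_bin, jar, cups from where it was at the start of the episode above 0.03 m or angle between any of nut_bin, jar, cups's own z axis and vertical above 0.35 rad).
It also fails if it takes over 72 s, if anything falls off the work surface, if the arm or the gripper's body presses on something with over 40 N, if the wrist force passes 120 N, or if a joint passes its speed limit or range.

## Working session

There is one attempt and no reset: what is moved stays moved. The work goes in short steps, Python scripts to look and compute and a tool call to move; the robot and the scene stay as the last step left them, time stands still between calls to the robot, and variables do not carry over. Pictures are saved under pics/ and viewed, at most 12 in all, crops included, and the job is handed in when it is done.

Besides the shell and the picture viewer there is one more tool, called after "Emit:" as name([rows], argument=value, ...), one row to a line, values as JSON. jog_arm: Moves the arm, as the interface text tells. Its arguments: {"type":"object","properties":{"plan":{"type":"array"},"squeeze":{"type":"number"}},"required":["plan"]}

```bash
ls; mkdir -p pics; python3 - <<'E'
from bench import status,camera
import cv2,numpy as np
s=status.read_state();print({k:np.round(v,3).tolist() for k,v in s.items()})
for n in("scene","top"):
    c=camera(n);np.savez(f"pics/{n}0.npz",**c);cv2.imwrite(f"pics/{n}0.png",c["image"][...,::-1]);print(n,c["fx"],c["cx"],c["cy"],np.round(c["world_from_camera"],3).tolist())
E
```

```text
pics
{'time': 0.0, 'joint_positions': [-1.174, 0.333, -0.065, 1.461, 0.022, 1.35, -0.089], 'joint_vel': [-0.001, 0.001, 0.0, 0.001, 0.0, 0.0, 0.001], 'joint_torque': [-0.001, -62.328, 0.024, -38.988, -0.061, 0.04, 0.0], 'ee_pos': [0.255, 0.57, 0.222], 'eef_rot': [0.208, 0.978, -0.001, -0.0], 'ft_force': [-0.258, -0.743, -0.367], 'torque': [-0.005, 0.018, -0.014], 'grip_force': 0.0, 'width': 0.087}
scene 556.8131274273888 322.33503402805997 242.28442049730145 [[-0.762, 0.44, -0.475, 1.209], [0.648, 0.513, -0.563, 0.812], [-0.004, -0.737, -0.676, 1.081], [0.0, 0.0, 0.0, 1.0]]
top 459.9958082932437 320.34838976188036 245.75296988072722 [[0.016, -0.993, 0.113, 0.395], [-1.0, -0.018, -0.014, 0.019], [0.016, -0.113, -0.993, 1.027], [0.0, 0.0, 0.0, 1.0]]
```

View pics/scene0.png

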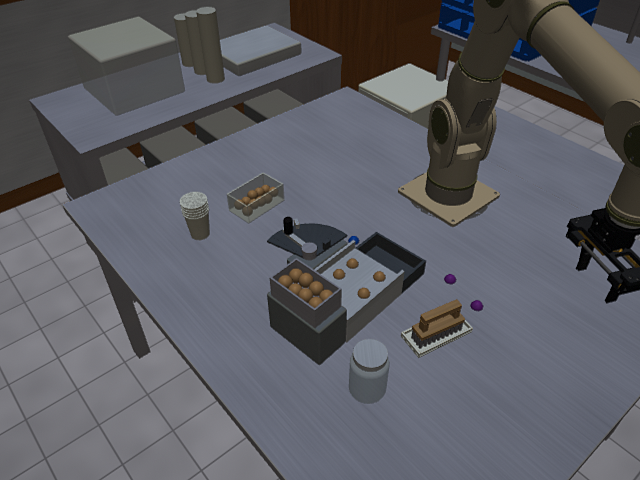

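View pics/top0.png

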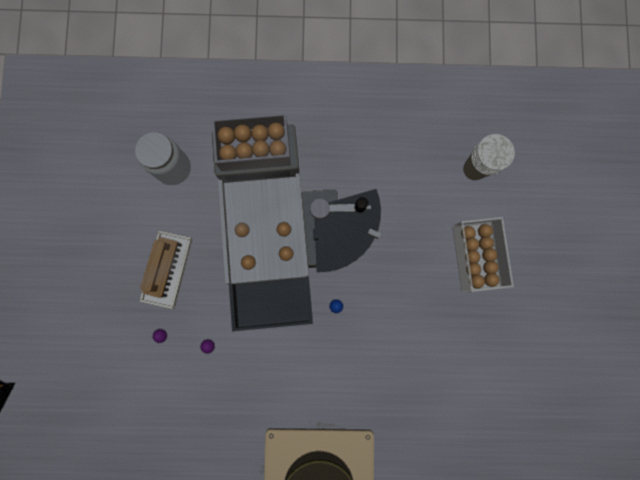

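The top view shows:
- **Shells:** brown halves on the bed at (242,230), (284,229), (248,262) and (286,254). The look-alikes are purple at (160,336) and (207,346), and blue at (336,306). The hopper and bin nuts are also brown. I choose the four on the bed.
- **Lever:** pivot (320,208), knob (362,205), clip (374,233).
- **Brush:** in its white rest at (163,268).

```bash
cat > h.py <<'E'
import numpy as np,cv2
from bench import status,camera
def load(n): return dict(np.load(f"pics/{n}.npz"))
def cloud(c):
    z=c["z_map"];v,u=np.mgrid[:480,:640]
    p=np.stack([(u-c["cx"])/c["fx"]*z,(v-c["cy"])/c["fy"]*z,z],-1)
    T=c["world_from_camera"];w=p@T[:3,:3].T+T[:3,3];w[z==0]=np.nan;return w
def ray(c,u,v,h):
    T=c["world_from_camera"];d=T[:3,:3]@np.array([(u-c["cx"])/c["fx"],(v-c["cy"])/c["fy"],1]);o=T[:3,3]
    return o+d*(h-o[2])/d[2]
def rect(P):
    r=cv2.minAreaRect(P[:,:2].astype(np.float32)*1000);return np.round(r[0],1),np.round(r[1],1),round(r[2],1)
E
python3 - <<'E'
from h import *
for n in("top0","scene0"):
    c=load(n);w=cloud(c);z=w[...,2];hsv=cv2.cvtColor(c["image"],cv2.COLOR_RGB2HSV)
    x,y=w[...,0],w[...,1]
    print(n,"counter",np.nanmedian(z[(abs(z)<.02)]), np.nanstd(z[(abs(z)<.01)]))
    if n=="top0":
        def sub(u0,u1,v0,v1,lo,hi):
            s=w[v0:v1,u0:u1];k=(s[...,2]>lo)&(s[...,2]<hi);return s[k]
        for nm,a in dict(walls=(210,315,175,284,.079,.09),tray=(220,320,275,335,.044,.056),hopper=(205,300,110,185,.17,.2),bed=(222,308,175,284,.055,.065),plate=(300,385,185,275,.09,.1),knob=(350,375,190,215,.125,.16),clip=(366,383,226,240,.098,.12),pivot=(308,333,197,220,.1,.13),handle=(130,195,230,310,.08,.1),brush=(130,195,230,310,.03,.06),caddy=(130,195,230,310,.008,.025)).items():
            P=sub(*a);print(nm,len(P),np.round(np.median(P,0)*1000,1) if len(P) else'',rect(P) if len(P)>5 else'')
    m=cv2.inRange(hsv,(5,110,60),(20,255,255));N,L,S,C=cv2.connectedComponentsWithStats(m)
    for i in range(1,N):
        if 15<S[i,4]<2000:print("brown",np.round(C[i]),S[i,4],np.round(np.nanmean(w[L==i],0)*1000,1))
    for nm,lo,hi in(("white",(0,0,190),(179,40,255)),("black",(0,0,0),(179,255,14))):
        m=cv2.inRange(hsv,lo,hi);N,L,S,C=cv2.connectedComponentsWithStats(m)
        for i in range(1,N):
            q=np.nanmean(w[L==i],0)
            if 8<S[i,4]<3000 and .3<q[0]<.95 and abs(q[1])<.5:print(nm,np.round(C[i]),S[i,4],np.round(q*1000,1))
c=load("top0")["image"][...,::-1]
a=cv2.resize(c[180:280,300:400],None,fx=5,fy=5,interpolation=2);b=cv2.resize(c[225:325,120:175+5],(300,500),interpolation=2)
cv2.imwrite("pics/crop1.png",np.hstack([a,b]))
E
```

```text
top0 counter 0.0004916551844631467 0.0020954050193181897
walls 1169 [541.8  49.8  86.1] (array([541.4, 112.4]), array([215.7, 197.8]), 6.0)
tray 609 [353.4 114.   50.2] (array([389.8, 109.5]), array([114.1, 170.3]), 6.2)
hopper 2540 [693.9 145.8 178.4] (array([694.3, 142.7]), array([ 86.2, 140.3]), 6.2)
bed 6740 [543.9 126.6  60.5] (array([539.6, 128.9]), array([216.4, 160.7]), 6.2)
plate 3935 [533.7 -35.8  96.1] (array([537.6, -39.7]), array([170. , 160.3]), 4.5)
knob 47 [568.8 -66.7 142.7] (array([573.1, -74.5]), array([33.8, 13.7]), 88.3)
clip 97 [527.  -99.5 111.3] (array([ 530., -100.]), array([26.9, 26.8]), 1.6)
pivot 344 [573.4   8.1 124.1] (array([575.5,   6.1]), array([38.1, 45.1]), 28.7)
handle 656 [455.8 343.5  94.6] (array([456.4, 345.3]), array([ 23.9, 103.3]), 76.2)
brush 724 [453.1 334.9  49.8] (array([456.2, 344.5]), array([ 41.8, 124.8]), 76.5)
caddy 582 [447.8 322.6  15. ] (array([453.7, 343.4]), array([ 76.1, 160.4]), 77.7)
brown [247. 139.] 1349 [694.  150.  177.1]
brown [276. 145.] 60 [684.   95.6 175.5]
brown [283. 229.] 124 [537.9  83.4  73.2]
brown [482. 256.] 1186 [ 491.7 -345.8   38.4]
brown [244. 232.] 34 [529.1 166.3  70.9]
brown [174. 248.] 18 [496.7 315.9  49.6]
brown [285. 253.] 127 [487.1  77.8  72.9]
brown [160. 256.] 23 [474.7 331.1  93.8]
brown [248. 262.] 132 [467.2 155.7  72.8]
brown [157. 290.] 126 [407.5 345.5  54.3]
black [359. 208.] 37 [568.7 -67.1 152. ]
scene0 counter 0.0016345146657376075 0.002598905788152986
brown [255. 194.] 222 [ 488.8 -358.2   38.7]
brown [631. 259.] 26 [252.1 608.  322.4]
brown [352. 263.] 79 [493.   81.9  72.3]
brown [305. 286.] 910 [696.4 143.3 177.3]
brown [338. 274.] 84 [544.7  87.4  72.6]
brown [379. 276.] 83 [472.9 159.6  72.3]
brown [363. 293.] 93 [541.6 175.2  72.1]
brown [441. 310.] 153 [458.  346.1  95.7]
brown [439. 325.] 169 [464.4 354.7  54.1]
black [288. 226.] 125 [583.3 -65.8 153.3]
```

View pics/crop1.png

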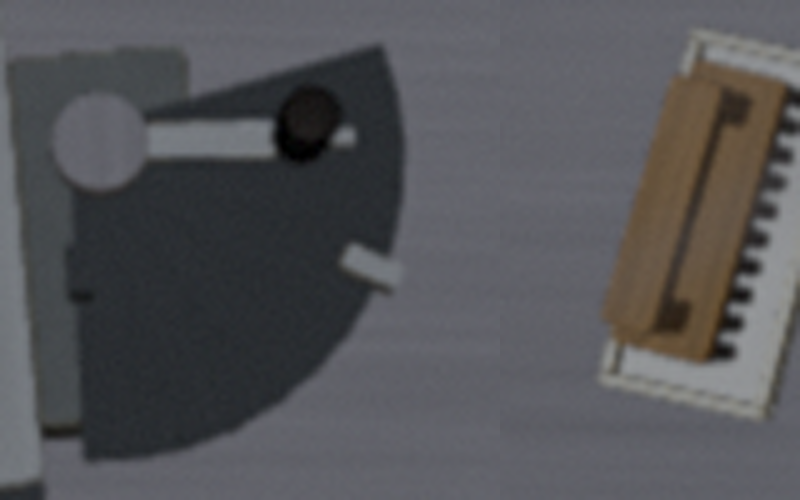

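The crop shows the lever (crop pixel 100,142 to 350,137) pointing right, at about 80°. The clip is at (371,268) and the brush sits in its white rest. Next I refine the frame, lever and shell positions and write a goto helper.

```bash
cat >> h.py <<'E'
from scipy.spatial.transform import Rotation as R
def go(x,y,z,yaw=None):
    """shift (mm) and turn in tool axes to TCP target (mm); yaw = world angle of tool y axis, deg (mod 180)"""
    s=status.read_state();r=R.from_quat(s["eef_rot"]);M=r.as_matrix()
    d=M.T@(np.array([x,y,z])-np.array(s["ee_pos"])*1000)
    cur=np.degrees(np.arctan2(M[1,1],M[0,1]));t=np.zeros(3)
    if yaw is not None:
        dy=np.radians((yaw-cur+90)%180-90);cy=np.radians(cur)+dy
        Y=np.array([np.cos(cy),np.sin(cy),0]);Z=np.array([0,0,-1.]);X=np.cross(Y,Z)
        t=(r.inv()*R.from_matrix(np.stack([X,Y,Z],1))).as_rotvec()
    print("yaw",round(cur,1),"turn",np.round(t,3),"shift",np.round(d,1),"t",round(s["time"],2))
E
python3 - <<'E'
from h import *
for n in("top0","scene0"):
    w=cloud(load(n));x,y,z=w[...,0],w[...,1],w[...,2]
    def g(cx,cy,r,lo,hi):
        k=(np.hypot(x-cx,y-cy)<r)&(z>lo)&(z<hi);P=w[k]*1000
        (c,rad)=cv2.minEnclosingCircle(P[:,:2].astype(np.float32));return len(P),np.round(P.mean(0),1),np.round(c,1),round(rad,1),P
    for nm,a in dict(knobtop=(.575,-.067,.03,.145,.17),cap=(.575,.008,.026,.118,.14),clip=(.527,-.1,.02,.104,.12)).items():print(n,nm,*g(*a)[:4])
    # wall tops in machine-like frame
    t=np.radians(6.1);o=np.array([.4327,.1173]);mx=(x-o[0])*np.cos(t)+(y-o[1])*np.sin(t);my=-(x-o[0])*np.sin(t)+(y-o[1])*np.cos(t)
    for sg in(-1,1):
        k=(z>.079)&(z<.089)&(abs(my*sg-.081)<.008)&(mx>.02)&(mx<.19);f=np.polyfit(mx[k],my[k],1);print("wall",sg,k.sum(),np.round(my[k].mean()*1000,1),"slope deg",np.degrees(f[0]).round(2))
    k=(abs(my)<.06)&(abs(z-.0605)<.004)&(mx>-.03)&(mx<.1);print("lip x",np.round(np.percentile(mx[k],[.5,1,2])*1000,1))
c=load("top0")
print("nose",ray(c,370.4,207.4,.108),"cap",ray(c,320,208.4,.124),"clip",ray(c,374.2,233.6,.112))
E
```

```text
top0 knobtop 121 [575.9 -69.5 164.9] [577.5 -71.2] 12.2
top0 cap 334 [574.    7.2 124.1] [575.2   5.3] 23.1
top0 clip 68 [ 527.4 -101.5  112.1] [ 527.5 -101.3] 12.4
wall -1 309 -84.6 slope deg 0.2
wall 1 339 77.8 slope deg 0.18
lip x [-0.3  0.1  0.9]
scene0 knobtop 86 [581.6 -65.6 160.7] [582.  -70.1] 13.9
scene0 cap 164 [576.9   9.7 124.7] [574.8   6.5] 23.8
scene0 clip 36 [ 529.6 -100.   111.4] [ 529.6 -101.8] 13.3
wall -1 164 -83.6 slope deg 0.06
wall 1 237 78.7 slope deg -0.06
lip x [-1.7 -1.1 -0.1]
nose [ 0.58006177 -0.09455079  0.108     ] cap [0.57288079 0.00814964 0.124     ] clip [ 0.52581865 -0.10191424  0.112     ]
```

```bash
python3 -c "
from h import *
go(578,-70,222)"
```

```text
yaw 65.9 turn [0. 0. 0.] shift [-5.563e+02 -4.530e+02  4.000e-01] t 0.1
```

Emit:
jog_arm([
  [0, 0, 0, -556, -453, 0, 1],
  [0, 0, 0, -556, -453, 0, 1],
  [0, 0, 0, -556, -453, 0, 1],
  [0, 0, 0, -556, -453, 0, 1],
  [0, 0, 0, -556, -453, 0, 1],
  [0, 0, 0, -556, -453, 0, 1],
  [0, 0, 0, -556, -453, 0, 1],
  [0, 0, 0, -556, -453, 0, 1],
  [0, 0, 0, -556, -453, 0, 1],
  [0, 0, 0, -556, -453, 0, 1],
  [0, 0, 0, -556, -453, 0, 1],
  [0, 0, 0, -556, -453, 0, 1],
], squeeze=15)

```text
time: 1.3
ee_pos: [0.5254, 0.0331, 0.2225]
eef_rot: [0.208, 0.978, 0.0, 0.0]
ft_force: [0.5, 1.8, -0.7]
width: 0.0867
grip_force: 0.0
```

```bash
python3 -c "
from h import *
go(578,-70,222)"
```

```text
yaw 66.0 turn [0. 0. 0.] shift [-90.  -72.8   0.5] t 1.3
```

Emit:
jog_arm([
  [0, 0, 0, -45, -36, 0, 1],
  [0, 0, 0, -90, -73, 0, 1],
  [0, 0, 0, -90, -73, 0, 1],
  [0, 0, 0, -90, -73, 30, 1],
  [0, 0, 0, -90, -73, 60, 1],
  [0, 0, 0, -90, -73, 88, 1],
  [0, 0, 0, -90, -73, 88, 1],
])

```text
time: 2.0
ee_pos: [0.5749, -0.0679, 0.1307]
eef_rot: [0.208, 0.978, -0.001, -0.003]
ft_force: [-0.3, 0.2, 0.1]
width: 0.0874
grip_force: 0.0
```

```bash
python3 - <<'E'
from h import *
go(578,-70,134)
c=camera("scene");cv2.imwrite("pics/s1.png",cv2.resize(c["image"][150:300,200:400,::-1],None,fx=4,fy=4,interpolation=2))
E
```

```text
yaw 66.0 turn [0. 0. 0.] shift [-3.7 -0.6 -3.3] t 2.0
```

View pics/s1.png

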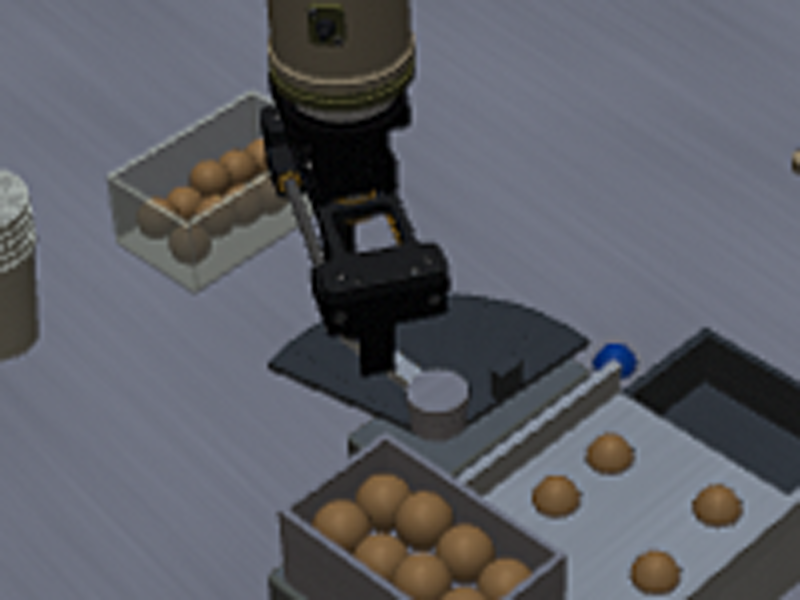

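The fingers straddle the knob. The stop block is the dark nub at (505,378) in the crop, well inside the knob's radius. Closing now.

Emit:
jog_arm([
  [0, 0, 0, -3, 0, -2, 0],
  [0, 0, 0, -3, 0, -2, -0.8],
  [0, 0, 0, -3, 0, -2, -0.8],
  [0, 0, 0, -3, 0, -2, -0.8],
  [0, 0, 0, -3, 0, -2, -0.8],
  [0, 0, 0, -3, 0, -2, -0.8],
], squeeze=15)

```text
time: 2.65
ee_pos: [0.5802, -0.0694, 0.1367]
eef_rot: [0.208, 0.978, 0.0, 0.0]
ft_force: [-0.6, 1.0, 0.2]
width: 0.0467
grip_force: 0.0
```

```bash
python3 - <<'E'
from h import *
for a in (85,65,45,25,10,0,-2):
    t=np.radians(186.2+a);go(575+80*np.cos(t),8+80*np.sin(t),134)
E
```

```text
yaw 66.0 turn [0. 0. 0.] shift [ 2.2 -3.8  2.7] t 2.65
yaw 66.0 turn [0. 0. 0.] shift [ 29.  -11.1   2.7] t 2.65
yaw 66.0 turn [0. 0. 0.] shift [56.7 -8.8  2.7] t 2.65
yaw 66.0 turn [0. 0. 0.] shift [81.9  2.8  2.7] t 2.65
yaw 66.0 turn [0. 0. 0.] shift [97.4 16.9  2.7] t 2.65
yaw 66.0 turn [0. 0. 0.] shift [105.4  28.3   2.7] t 2.65
yaw 66.0 turn [0. 0. 0.] shift [106.8  30.7   2.7] t 2.65
```

Emit:
jog_arm([
  [0, 0, 0, 2, 0, 3, -0.8],
  [0, 0, 0, 2, 0, 3, -0.8],
  [0, 0, 0, 2, 0, 3, -0.8],
  [0, 0, 0, 2, 0, 3, -0.8],
])

```text
time: 3.05
ee_pos: [0.5775, -0.071, 0.1331]
eef_rot: [0.209, 0.978, -0.001, -0.0]
ft_force: [-1.7, -7.1, -1.7]
width: 0.0241
grip_force: 15.0
```

```bash
python3 - <<'E'
from h import *
for a in (85,65,45,25,10,0,-2):
    t=np.radians(186.2+a);go(575+80*np.cos(t),8+80*np.sin(t),134)
E
```

```text
yaw 65.8 turn [0. 0. 0.] shift [ 0.4 -1.2 -0.9] t 3.05
yaw 65.8 turn [0. 0. 0.] shift [27.2 -8.6 -0.9] t 3.05
yaw 65.8 turn [0. 0. 0.] shift [54.9 -6.3 -0.9] t 3.05
yaw 65.8 turn [0. 0. 0.] shift [80.1  5.3 -0.9] t 3.05
yaw 65.8 turn [0. 0. 0.] shift [95.6 19.3 -1. ] t 3.05
yaw 65.8 turn [0. 0. 0.] shift [103.7  30.6  -1. ] t 3.05
yaw 65.8 turn [0. 0. 0.] shift [105.   33.1  -1. ] t 3.05
```

Emit:
jog_arm([
  [0, 0, 0, 14, -6, 0, -0.8],
  [0, 0, 0, 27, -9, 0, -0.8],
  [0, 0, 0, 41, -9, 0, -0.8],
  [0, 0, 0, 55, -6, 0, -0.8],
  [0, 0, 0, 68, -1, 0, -0.8],
  [0, 0, 0, 80, 5, 0, -0.8],
  [0, 0, 0, 89, 12, 0, -0.8],
  [0, 0, 0, 96, 19, 0, -0.8],
  [0, 0, 0, 100, 25, 0, -0.8],
  [0, 0, 0, 104, 31, 0, -0.8],
  [0, 0, 0, 105, 33, 0, -0.8],
  [0, 0, 0, 105, 33, 0, -0.8],
])

```text
time: 4.25
ee_pos: [0.4888, -0.0005, 0.1323]
eef_rot: [0.211, 0.977, -0.004, -0.007]
ft_force: [-36.5, -15.7, 27.0]
width: 0.0412
grip_force: 19.3
```

```bash
python3 - <<'E'
from h import *
t=np.radians(186.2);go(575+80*np.cos(t),8+80*np.sin(t),134)
print(status.read_state()["ft_force"],status.read_state()["width"])
E
```

```text
yaw 65.7 turn [0. 0. 0.] shift [-6.1  2.6 -1.9] t 4.25
[-36.52471762 -15.67230261  27.0393996 ] 0.04123604119259768
```

```bash
python3 - <<'E'
from h import *
c=camera("top");np.savez("pics/top1.npz",**c);a=cv2.resize(c["image"][180:290,290:400,::-1],(400,400),interpolation=2)
c=camera("scene");b=cv2.resize(c["image"][190:280,250:350,::-1],(400,400),interpolation=2);cv2.imwrite("pics/s2.png",np.hstack([a,b]))
E
```

```text
(no output)
```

View pics/s2.png

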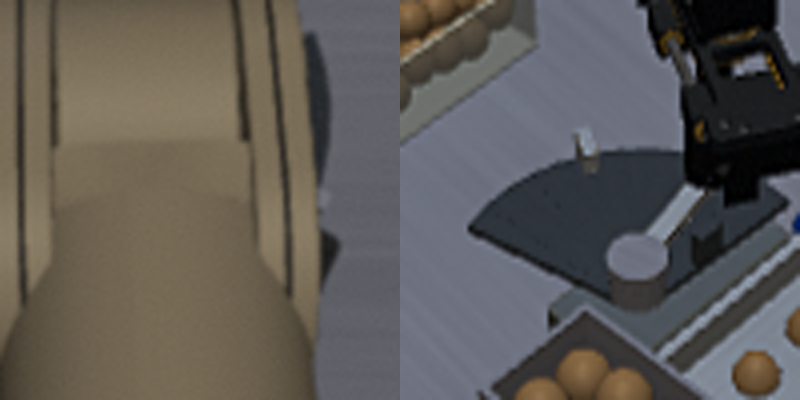

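The lever stopped about 20–25° short of the block and the fingers slipped off the knob (40,190 in the crop's right half). I'll release, lift, and push it the rest of the way with closed fingers.

Emit:
jog_arm([
  [0, 0, 0, -2, 0, 0, 0.5],
  [0, 0, 0, -2, 0, 0, 0.5],
  [0, 0, 0, -2, 0, 0, 0.5],
  [0, 0, 0, -2, 0, 0, 0.5],
  [0, 0, 0, -2, 0, -40, 0.5],
  [0, 0, 0, -2, 0, -80, -1],
  [0, 0, 0, -2, 0, -80, -1],
])

```text
time: 5.05
ee_pos: [0.5005, 0.0035, 0.2186]
eef_rot: [0.209, 0.978, 0.002, 0.004]
ft_force: [-0.3, -0.1, -0.0]
width: 0.0561
grip_force: 0.0
```

```bash
python3 - <<'E'
from h import *
w=cloud(camera("scene"));x,y,z=[w[...,i] for i in range(3)]
k=(np.hypot(x-.575,y-.008)<.11)&(np.hypot(x-.575,y-.008)>.06)&(z>.155)&(z<.17);print(k.sum(),np.nanmean(w[k],0)*1000,np.nanstd(w[k],0)*1000)
k=(np.hypot(x-.575,y-.008)<.075)&(np.hypot(x-.575,y-.008)>.03)&(z>.104)&(z<.125);p=np.nanmean(w[k],0)*1000;print(k.sum(),p,np.degrees(np.arctan2(p[1]-8,p[0]-575))%360-186.2)
go(500,-70,190,96)
print(status.read_state()["ft_force"])
E
```

```text
68 [520.46754305  -6.75748041 163.83737867] [48.80022898 27.49720793  4.72487912]
122 [524.51872287   3.78239206 118.37097587] -1.4241458891983427
yaw 65.9 turn [ 0.002  0.005 -0.524] shift [-30.5 -67.1  25.9] t 5.1
[ 0.49617546 -0.42124657 -0.38873073]
```

```bash
python3 - <<'E'
from h import *
c=camera("scene");w=cloud(c);x,y,z=[w[...,i] for i in range(3)];V=c["image"].min(-1);r=np.hypot(x-.575,y-.008)
for lo,hi,rl,rh,bright in((.104,.126,.03,.07,1),(.150,.17,.06,.105,0)):
    k=(r<rh)&(r>rl)&(z>lo)&(z<hi)&(x<.56)&((V>90) if bright else (V<60));p=np.median(w[k],0)*1000;print(k.sum(),p,np.std(w[k],0)*1000,np.degrees(np.arctan2(p[1]-8,p[0]-575))%360-186.2)
E
```

```text
45 [529.45728579  -9.85494684 123.26514401] [10.60454345  5.78769611  1.52911405] 15.207581606691406
73 [504.8937741  -13.98964003 163.87528318] [5.92977145 5.73627767 6.33697849] 11.21464483611254
```

Emit:
jog_arm([
  [0, 0, -0.15, -10, -25, 0, -1],
  [0, 0, -0.3, -20, -50, 0, -1],
  [0, 0, -0.42, -33, -71, 0, -1],
  [0, 0, -0.52, -33, -71, 30, -1],
  [0, 0, -0.52, -33, -71, 60, -1],
  [0, 0, -0.52, -33, -71, 79, -1],
  [0, 0, -0.52, -33, -71, 79, -1],
])

```text
time: 5.85
ee_pos: [0.4964, -0.0748, 0.131]
eef_rot: [-0.05, 0.999, -0.0, -0.003]
ft_force: [0.2, 0.2, 1.0]
width: 0.001
grip_force: 0.0
```

```bash
python3 - <<'E'
from h import *
go(498,-27,138,96)
E
```

```text
yaw 95.7 turn [ 0.    -0.006 -0.005] shift [-6.3 47.4 -7.1] t 5.85
```

Emit:
jog_arm([
  [0, 0, 0, -2, 10, 0, -1],
  [0, 0, 0, -2, 18, 0, -1],
  [0, 0, 0, -2, 26, 0, -1],
  [0, 0, 0, -2, 32, 0, -1],
  [0, 0, 0, -2, 38, 0, -1],
  [0, 0, 0, -2, 42, 0, -1],
  [0, 0, 0, -2, 42, 0, -1],
])

```text
time: 6.55
ee_pos: [0.4966, -0.0325, 0.1347]
eef_rot: [-0.05, 0.999, 0.0, 0.0]
ft_force: [-0.9, -1.3, -0.2]
width: 0.0004
grip_force: 0.7
```

```bash
cat > lev.py <<'E'
from h import *
def lev():
    c=camera("scene");w=cloud(c);x,y,z=[w[...,i] for i in range(3)];V=c["image"].min(-1);r=np.hypot(x-.575,y-.008)
    for lo,hi,rl,rh,bright in((.104,.126,.03,.07,1),(.150,.17,.06,.105,0)):
        k=(r<rh)&(r>rl)&(z>lo)&(z<hi)&(x<.58)&((V>90) if bright else (V<60));p=np.median(w[k],0)*1000;print(k.sum(),np.round(p),np.degrees(np.arctan2(p[1]-8,p[0]-575))%360-186.2)
lev()
E
python3 lev.py; python3 -c "
from h import *
go(498,-27,138,96)"
```

```text
45 [528.  -2. 123.] 5.9295181414201465
130 [505. -11. 163.] 8.524458757745975
yaw 95.8 turn [ 0.     0.    -0.004] shift [-1.7  5.5 -3.3] t 6.6
```

Emit:
jog_arm([
  [0, 0, 0, 0, 4, 0, -1],
  [0, 0, 0, 0, 7, 0, -1],
  [0, 0, 0, 0, 9, 0, -1],
  [0, 0, 0, 0, 10, 0, -1],
  [0, 0, 0, 0, 10, 0, -1],
])

```text
time: 7.1
ee_pos: [0.4957, -0.0232, 0.1345]
eef_rot: [-0.05, 0.999, -0.0, -0.0]
ft_force: [-2.3, -4.8, 0.7]
width: 0.0006
grip_force: 2.3
```

```bash
python3 lev.py; python3 -c "
from h import *
go(498,-27,138,96);print(status.read_state()['ft_force'])"
```

```text
46 [526.   2. 123.] 1.0269004592748558
124 [504.  -2. 163.] 1.5698213177875289
yaw 95.7 turn [-0.    -0.    -0.005] shift [-1.9 -4.  -3.5] t 7.15
[-2.67813865 -4.6906508   0.9176816 ]
```

Emit:
jog_arm([
  [0, 0, 0, 0, 1, 0, -1],
  [0, 0, 0, 0, 2, 0, -1],
  [0, 0, 0, 0, 3, 0, -1],
  [0, 0, 0, 0, 4, 0, -1],
  [0, 0, 0, 0, 4, 0, -1],
])

```text
time: 7.65
ee_pos: [0.4955, -0.0227, 0.1345]
eef_rot: [-0.048, 0.999, -0.002, 0.0]
ft_force: [-0.9, -16.8, 0.5]
width: 0.0005
grip_force: 8.3
```

```bash
python3 lev.py; python3 -c "
from h import *
go(498,-27,138,96);print(status.read_state()['ft_force'])"
```

```text
52 [525.   2. 123.] 0.8492631158111124
119 [503.  -2. 162.] 1.3896438956067243
yaw 95.6 turn [-0.004  0.    -0.008] shift [-2.1 -4.5 -3.4] t 7.7
[  0.23987366 -16.87621977   0.62832705]
```

Firm against the stop: 17 N with no further travel. Backing off and going to the brush.

Emit:
jog_arm([
  [0, 0, 0, 0, -10, 0, -1],
  [0, 0, 0, 0, -20, 0, -1],
  [0, 0, 0, 0, -20, -40, -1],
  [0, 0, 0, 0, -20, -80, 0.5],
  [0, 0, 0, 0, -20, -80, 0.5],
])

```text
time: 8.2
ee_pos: [0.5002, -0.0386, 0.2196]
eef_rot: [-0.05, 0.999, 0.001, 0.004]
ft_force: [0.7, 0.7, -0.7]
width: 0.0097
grip_force: 0.0
```

```bash
python3 lev.py; python3 -c "
from h import *
go(456,345,190,76.5)"
```

```text
47 [524.   3. 123.] -0.5154490246862622
71 [501.   5. 163.] -4.1537254854771675
yaw 95.8 turn [0.002 0.005 0.336] shift [  4.5 385.9  27.4] t 8.25
```

Emit:
jog_arm([
  [0, 0, 0.05, 0, 48, 0, 1],
  [0, 0, 0.1, 0, 96, 0, 1],
  [0, 0, 0.15, 0, 144, 10, 1],
  [0, 0, 0.2, 0, 192, 20, 1],
  [0, 0, 0.25, 2, 240, 27, 1],
  [0, 0, 0.3, 4, 288, 27, 1],
  [0, 0, 0.336, 5, 336, 27, 1],
  [0, 0, 0.336, 5, 386, 27, 1],
  [0, 0, 0.336, 5, 386, 27, 1],
  [0, 0, 0.336, 5, 386, 60, 1],
])

```text
time: 9.25
ee_pos: [0.4544, 0.3482, 0.1563]
eef_rot: [0.116, 0.993, 0.002, 0.001]
ft_force: [0.6, 0.4, -0.7]
width: 0.0857
grip_force: 0.0
```

```bash
python3 - <<'E'
from h import *
c=camera("scene");w=cloud(c)
x,y,z=[w[...,i] for i in range(3)]
hsv=cv2.cvtColor(c["image"],cv2.COLOR_RGB2HSV)
k=(abs(x-.456)<.08)&(abs(y-.345)<.08)&(abs(z-.095)<.006)&(hsv[...,1]>100);print(k.sum(),rect(w[k]))
go(456,345,72,76.5)
E
```

```text
327 (array([460.2, 345. ]), array([25.4, 99.8]), 77.8)
yaw 76.6 turn [-0.004 -0.003  0.002] shift [-4.2  1.7 76.4] t 9.3
```

Emit:
jog_arm([
  [0, 0, 0, -3, 0, 25, 1],
  [0, 0, 0, -3, 0, 50, 1],
  [0, 0, 0, -3, 0, 70, 1],
  [0, 0, 0, -3, 0, 78, 1],
  [0, 0, 0, -3, 0, 78, 1],
  [0, 0, 0, -3, 0, 78, 1],
])

```text
time: 9.9
ee_pos: [0.457, 0.3442, 0.0773]
eef_rot: [0.118, 0.993, 0.0, 0.0]
ft_force: [-0.6, 0.4, 0.3]
width: 0.0872
grip_force: 0.0
```

```bash
python3 - <<'E'
from h import *
go(457,345,72,76.5)
c=camera("scene");cv2.imwrite("pics/s3.png",cv2.resize(c["image"][230:380,370:530,::-1],None,fx=4,fy=4,interpolation=2))
E
```

```text
yaw 76.5 turn [ 0.001  0.    -0.   ] shift [0.1 0.7 5.3] t 9.9
```

View pics/s3.png

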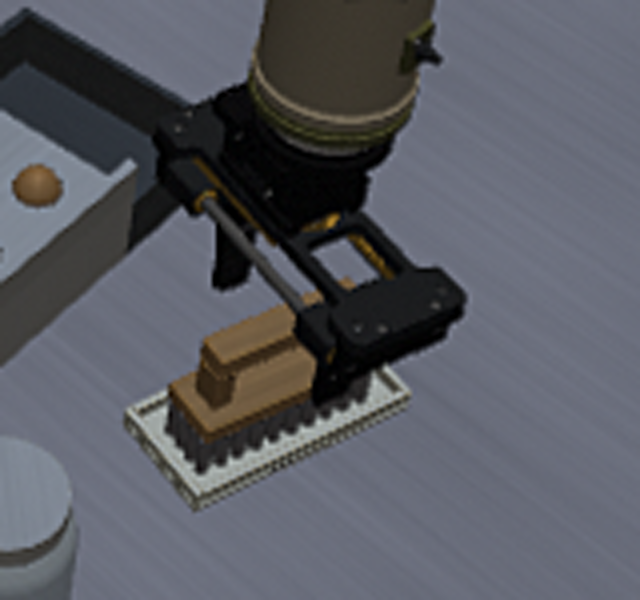

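The fingers straddle the bar handle (crop 230,260 and 330,390). Close on it.

Emit:
jog_arm([
  [0, 0, 0, 0, 0, 4, -0.8],
  [0, 0, 0, 0, 0, 4, -0.8],
  [0, 0, 0, 0, 0, 4, -0.8],
  [0, 0, 0, 0, 0, 4, -0.8],
  [0, 0, 0, 0, 0, 4, -0.8],
  [0, 0, 0, 0, 0, 4, -0.8],
  [0, 0, 0, 0, 0, 4, -0.8],
  [0, 0, 0, 0, 0, 4, -0.8],
  [0, 0, 0, 0, 0, 4, -0.8],
  [0, 0, 0, 0, 0, 4, -0.8],
], squeeze=40)

```text
time: 10.95
ee_pos: [0.4566, 0.3441, 0.0725]
eef_rot: [0.118, 0.993, 0.0, -0.0]
ft_force: [0.4, 0.7, -0.8]
width: 0.0216
grip_force: 39.9
```

Emit:
jog_arm([
  [0, 0, 0, 0, 0, -20, -0.8],
  [0, 0, 0, 0, 0, -60, -0.8],
  [0, 0, 0, 0, 0, -100, -0.8],
  [0, 0, 0, 0, 0, -120, -0.8],
  [0, 0, 0, 0, 0, -120, -0.8],
])

```text
time: 11.45
ee_pos: [0.4579, 0.3451, 0.1959]
eef_rot: [0.118, 0.993, 0.002, 0.002]
ft_force: [-1.2, 0.8, -1.6]
width: 0.0217
grip_force: 39.9
```

```bash
python3 - <<'E'
from h import *
c=camera("scene");w=cloud(c)
x,y,z=[w[...,i] for i in range(3)]
hsv=cv2.cvtColor(c["image"],cv2.COLOR_RGB2HSV)
s=np.array(status.read_state()["ee_pos"])
k=(abs(x-s[0])<.09)&(abs(y-s[1])<.08)&(abs(z-s[2]+.018)<.05)&(hsv[...,1]>100);print(k.sum(),np.percentile(z[k],[2,50,98])*1000)
def M(mx,my): 
    t=np.radians(6.2);return 433+mx*np.cos(t)-my*np.sin(t),114.3+mx*np.sin(t)+my*np.cos(t)
for a in((150,0),(0,0)):print(a,np.round(M(*a),1))
go(*M(150,0),195,6.2)
E
```

```text
952 [164.26704376 176.82892371 222.61059735]
(150, 0) [582.1 130.5]
(0, 0) [433.  114.3]
yaw 76.5 turn [ 0.003 -0.     1.227] shift [-171.5 -178.8   -1.6] t 11.5
```

Emit:
jog_arm([
  [0, 0, 0.12, -20, -20, 0, -0.8],
  [0, 0, 0.24, -40, -40, 0, -0.8],
  [0, 0, 0.37, -60, -60, 0, -0.8],
  [0, 0, 0.5, -80, -80, 0, -0.8],
  [0, 0, 0.63, -100, -100, 0, -0.8],
  [0, 0, 0.76, -115, -120, 0, -0.8],
  [0, 0, 0.89, -130, -135, 0, -0.8],
  [0, 0, 1.02, -145, -150, 0, -0.8],
  [0, 0, 1.14, -160, -167, 0, -0.8],
  [0, 0, 1.227, -171, -179, 0, -0.8],
  [0, 0, 1.227, -171, -179, 0, -0.8],
  [0, 0, 1.227, -171, -179, 0, -0.8],
])

```text
time: 12.7
ee_pos: [0.5803, 0.1303, 0.191]
eef_rot: [0.667, 0.745, -0.001, -0.001]
ft_force: [-0.1, 0.1, -0.9]
width: 0.0217
grip_force: 39.9
```

```bash
python3 - <<'E'
from h import *
go(582,130.5,127,6.2)
c=camera("scene");w=cloud(c)
x,y,z=[w[...,i] for i in range(3)]
hsv=cv2.cvtColor(c["image"],cv2.COLOR_RGB2HSV)
s=np.array(status.read_state()["ee_pos"])
k=(abs(x-s[0])<.09)&(abs(y-s[1])<.09)&(abs(z-s[2]-.022)<.006)&(hsv[...,1]>100);print(k.sum(),rect(w[k]))
cv2.imwrite("pics/s4.png",cv2.resize(c["image"][170:320,240:440,::-1],None,fx=4,fy=4,interpolation=2))
E
```

```text
yaw 6.3 turn [-0.002  0.     0.002] shift [ 0.1  1.9 64. ] t 12.7
214 (array([586.1, 156.3]), array([55.9, 41.4]), 82.5)
```

View pics/s4.png

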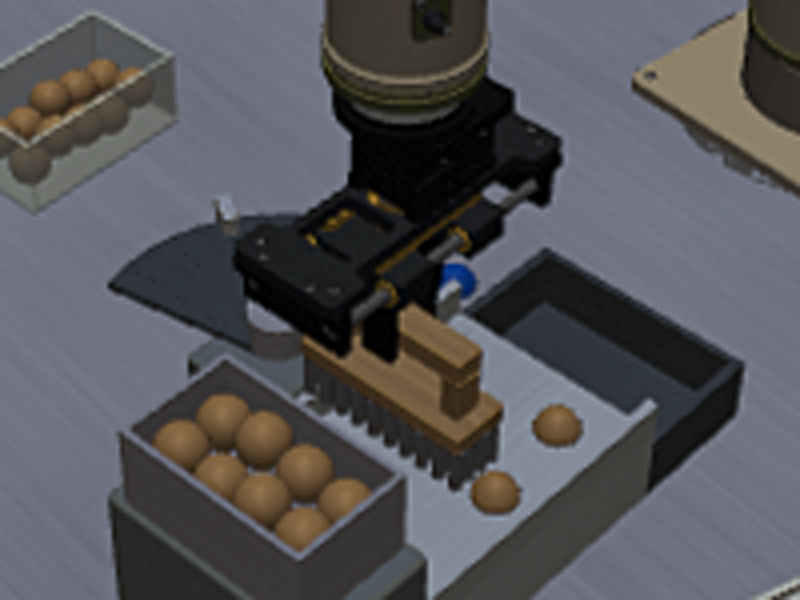

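Brush held square above the bed, its free end at (470,450) in the crop, behind the rear shell at (495,492).

```bash
python3 - <<'E'
from h import *
w=cloud(load("top0"))[105:185,205:305];z=w[...,2];print(np.nanpercentile(z,[90,99,100]))
w=cloud(load("scene0"))[255:310,268:345];z=w[...,2];print(np.nanpercentile(z,[90,99,100]))
E
```

```text
[0.18195095 0.18737466 0.18957908]
[0.18394377 0.18866088 0.19203135]
```

Emit:
jog_arm([
  [0, 0, 0, 0, 6, 15, -0.8],
  [0, 0, 0, 0, 8, 30, -0.8],
  [0, 0, 0, 0, 8, 42, -0.8],
  [0, 0, 0, 0, 8, 50, -0.8],
  [0, 0, 0, 0, 8, 50, -0.8],
  [0, 0, 0, 0, 8, 50, -0.8],
])

```text
time: 13.35
ee_pos: [0.5891, 0.1309, 0.1426]
eef_rot: [0.668, 0.744, 0.0, -0.0]
ft_force: [0.5, -0.3, -1.5]
width: 0.0214
grip_force: 39.9
```

```bash
python3 -c "
from h import *
go(590,131.3,127,6.2);go(433,114.3,127);print(status.read_state()['ft_force'])"
```

```text
yaw 6.2 turn [ 0. -0. -0.] shift [ 0.3  0.9 15.6] t 13.35
yaw 6.2 turn [0. 0. 0.] shift [   0.3 -157.    15.6] t 13.35
[ 0.51686767 -0.28748666 -1.50611054]
```

Emit:
jog_arm([
  [0, 0, 0, 0, 0, 6, -0.8],
  [0, 0, 0, 0, 0, 11, -0.8],
  [0, 0, 0, 0, 0, 14, -0.8],
  [0, 0, 0, 0, 0, 14, -0.8],
  [0, 0, 0, 0, 0, 14, -0.8],
])

```text
time: 13.85
ee_pos: [0.5891, 0.1309, 0.1286]
eef_rot: [0.668, 0.744, 0.0, -0.0]
ft_force: [-0.5, 0.2, -2.0]
width: 0.0216
grip_force: 39.9
```

Emit:
jog_arm([
  [0, 0, 0, 0, -6, 0.5, -0.8],
  [0, 0, 0, 0, -14, 0.5, -0.8],
  [0, 0, 0, 0, -22, 0.5, -0.8],
  [0, 0, 0, 0, -30, 0.5, -0.8],
  [0, 0, 0, 0, -38, 0.5, -0.8],
  [0, 0, 0, 0, -46, 0.5, -0.8],
  [0, 0, 0, 0, -54, 0.5, -0.8],
  [0, 0, 0, 0, -62, 0.5, -0.8],
  [0, 0, 0, 0, -70, 0.5, -0.8],
  [0, 0, 0, 0, -78, 0.5, -0.8],
  [0, 0, 0, 0, -84, 0.5, -0.8],
  [0, 0, 0, 0, -88, 0.5, -0.8],
])

```text
time: 15.05
ee_pos: [0.501, 0.1214, 0.1281]
eef_rot: [0.668, 0.744, 0.0, -0.0]
ft_force: [0.7, -0.1, -1.9]
width: 0.0214
grip_force: 39.9
```

```bash
cat > sh.py <<'E'
from h import *
for n in("scene","top"):
    c=camera(n);w=cloud(c);hsv=cv2.cvtColor(c["image"],cv2.COLOR_RGB2HSV)
    m=cv2.inRange(hsv,(5,110,40),(20,255,255));N,L,S,C=cv2.connectedComponentsWithStats(m);t=np.radians(6.2)
    for i in range(1,N):
        q=np.nanmean(w[L==i],0)*1000;mx=(q[0]-433)*np.cos(t)+(q[1]-114.3)*np.sin(t);my=-(q[0]-433)*np.sin(t)+(q[1]-114.3)*np.cos(t)
        if S[i,4]>12 and -150<mx<213 and abs(my)<150:print(n,np.round(C[i]),S[i,4],"machine",np.round([mx,my,q[2]]))
go(433,114.3,128,6.2)
E
python3 sh.py
```

```text
scene [357. 224.] 16 machine [ 81.  -7. 238.]
scene [366. 234.] 36 machine [ 83.  23. 229.]
scene [348. 229.] 18 machine [100. -19. 230.]
scene [370. 268.] 517 machine [ 70.  30. 111.]
top [285. 242.] 215 machine [ 66. -47. 131.]
top [287. 269.] 242 machine [ 15. -44.  93.]
yaw 6.2 turn [-0. -0. -0.] shift [  0.2 -68.5   0.1] t 15.15
```

Sweep proceeding. Continue past the lip.

Emit:
jog_arm([
  [0, 0, 0, 0, -6, 0, -0.8],
  [0, 0, 0, 0, -14, 0, -0.8],
  [0, 0, 0, 0, -22, 0, -0.8],
  [0, 0, 0, 0, -30, 0, -0.8],
  [0, 0, 0, 0, -38, 0, -0.8],
  [0, 0, 0, 0, -46, 0, -0.8],
  [0, 0, 0, 0, -54, 0, -0.8],
  [0, 0, 0, 0, -62, 0, -0.8],
  [0, 0, 0, 0, -68, 0, -0.8],
  [0, 0, 0, 0, -72, 0, -0.8],
  [0, 0, 0, 0, -76, 0, -0.8],
  [0, 0, 0, 0, -76, 0, -0.8],
])

```text
time: 16.35
ee_pos: [0.4257, 0.1133, 0.1281]
eef_rot: [0.668, 0.744, 0.0, -0.0]
ft_force: [0.4, 0.4, -2.1]
width: 0.0214
grip_force: 39.9
```

```bash
python3 sh.py; python3 - <<'E'
from h import *
a=cv2.resize(camera("top")["image"][200:340,210:330,::-1],(400,466),interpolation=2);b=cv2.resize(camera("scene")["image"][200:340,300:420,::-1],(400,466),interpolation=2);cv2.imwrite("pics/s5.png",np.hstack([a,b]))
E
```

```text
scene [378. 209.] 15 machine [  6.  -7. 238.]
scene [395. 212.] 14 machine [-23.  23. 230.]
scene [369. 213.] 17 machine [ 25. -19. 230.]
scene [384. 221.] 23 machine [ 20.  23. 228.]
scene [392. 248.] 213 machine [ -0.  40. 138.]
scene [379. 255.] 214 machine [ 11.  12. 103.]
scene [407. 268.] 65 machine [-74.  48.  19.]
top [289. 279.] 240 machine [ -7. -48. 144.]
top [294. 311.] 110 machine [-71. -50.  74.]
yaw 6.2 turn [ 0. -0. -0.] shift [0.3 6.9 0.1] t 16.45
```

View pics/s5.png

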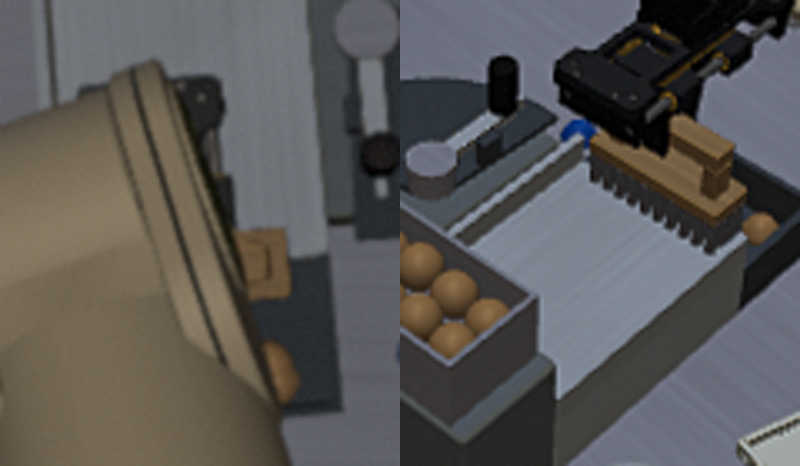

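The bed is clear, shells are in the tray at (280,372) in the left half and (762,225) in the right, and the lever is still home. Lift, and move the brush toward its rest.

Emit:
jog_arm([
  [0, 0, 0, 0, 4, -25, -0.8],
  [0, 0, 0, 0, 4, -60, -0.8],
  [0, 0, 0, 0, 4, -70, -0.8],
  [0, 0, 0, 0, 4, -70, -0.8],
])

```text
time: 16.95
ee_pos: [0.431, 0.114, 0.1992]
eef_rot: [0.668, 0.744, 0.001, 0.0]
ft_force: [-0.3, 0.4, -1.9]
width: 0.0218
grip_force: 39.9
```

```bash
python3 -c "
from h import *
go(455.5,343,195,76.5)"
```

```text
yaw 6.2 turn [ 3.000e-03  1.000e-03 -1.227e+00] shift [225.   49.1   4.6] t 16.95
```

Emit:
jog_arm([
  [0, 0, -0.12, 25, 5, 0, -0.8],
  [0, 0, -0.24, 50, 10, 0, -0.8],
  [0, 0, -0.37, 75, 15, 0, -0.8],
  [0, 0, -0.5, 100, 20, 0, -0.8],
  [0, 0, -0.63, 125, 26, 0, -0.8],
  [0, 0, -0.76, 150, 32, 0, -0.8],
  [0, 0, -0.89, 172, 37, 0, -0.8],
  [0, 0, -1.02, 195, 42, 0, -0.8],
  [0, 0, -1.14, 212, 46, 0, -0.8],
  [0, 0, -1.227, 225, 49, 0, -0.8],
  [0, 0, -1.227, 225, 49, 0, -0.8],
  [0, 0, -1.227, 225, 49, 0, -0.8],
])

```text
time: 18.15
ee_pos: [0.4542, 0.3417, 0.1966]
eef_rot: [0.119, 0.993, -0.001, -0.001]
ft_force: [0.9, -0.7, -1.4]
width: 0.0216
grip_force: 39.9
```

```bash
python3 sh.py; python3 - <<'E'
from h import *
go(455.5,343.2,95,77)
a=cv2.resize(camera("top")["image"][170:340,210:390,::-1],(400,400),interpolation=2);b=cv2.resize(camera("scene")["image"][200:380,300:500,::-1],(400,400),interpolation=2);cv2.imwrite("pics/s6.png",np.hstack([a,b]))
E
```

```text
scene [381. 252.] 103 machine [-65. -37.  27.]
scene [407. 268.] 66 machine [-73.  48.  19.]
top [265. 292.] 132 machine [-26.  11.  22.]
top [291. 312.] 210 machine [-73. -41.  25.]
top [251. 318.] 144 machine [-79.  46.  18.]
yaw 76.3 turn [-1.000e-03  0.000e+00  1.224e+00] shift [ -32.9 -225.7   69.6] t 18.25
yaw 76.3 turn [-0.001 -0.    -0.012] shift [ -0.5   2.1 102.4] t 18.25
```

View pics/s6.png

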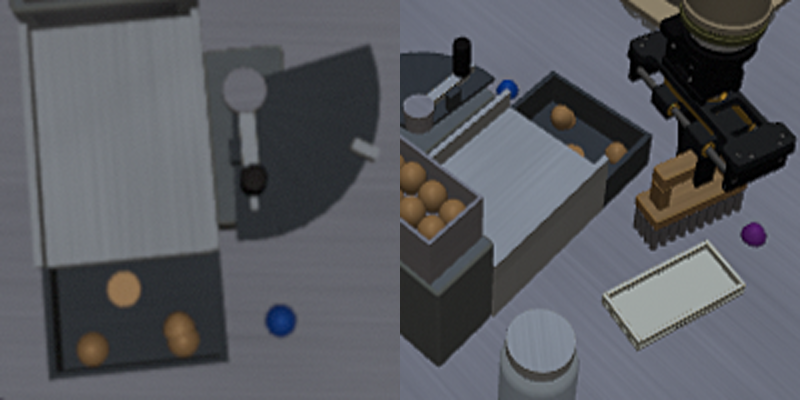

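All four shells are in the tray, at left-half pixels (124,288), (92,350), (180,328) and (183,342). The lever is home, and the brush hangs over its rest. Lower it to the original spot.

Emit:
jog_arm([
  [0, 0, 0, -1, 3, 30, -0.8],
  [0, 0, 0, -1, 3, 60, -0.8],
  [0, 0, 0, -1, 3, 85, -0.8],
  [0, 0, 0, -1, 3, 100, -0.8],
  [0, 0, 0, -1, 3, 108, -0.8],
  [0, 0, 0, -1, 3, 108, -0.8],
  [0, 0, 0, -1, 3, 108, -0.8],
])

```text
time: 19.05
ee_pos: [0.4568, 0.3457, 0.0912]
eef_rot: [0.118, 0.993, 0.001, 0.001]
ft_force: [-0.1, 0.1, -1.2]
width: 0.0216
grip_force: 39.9
```

```bash
python3 -c "
from h import *
go(456.6,344.1,73,77)"
```

```text
yaw 76.5 turn [ 0.001  0.001 -0.009] shift [-0.2 -1.6 18.2] t 19.05
```

Emit:
jog_arm([
  [0, 0, 0, 0, -2, 8, -0.8],
  [0, 0, 0, 0, -2, 15, -0.8],
  [0, 0, 0, 0, -2, 18, -0.8],
  [0, 0, 0, 0, -2, 18, -0.8],
  [0, 0, 0, 0, -2, 18, -0.8],
])

```text
time: 19.55
ee_pos: [0.4557, 0.3437, 0.0723]
eef_rot: [0.118, 0.993, 0.0, 0.0]
ft_force: [-0.1, 0.2, 3.6]
width: 0.0216
grip_force: 40.0
```

Seated: contact force up 4 N at z 0.0723. Release and lift.

Emit:
jog_arm([
  [0, 0, 0, 0, 0, 0, 0.3],
  [0, 0, 0, 0, 0, 0, 0.6],
  [0, 0, 0, 0, 0, 0, 0.8],
  [0, 0, 0, 0, 0, 0, 0.8],
  [0, 0, 0, 0, 0, 0, 0.8],
  [0, 0, 0, 0, 0, 0, 0.8],
  [0, 0, 0, 0, 0, -20, 0.8],
  [0, 0, 0, 0, 0, -60, 0.8],
  [0, 0, 0, 0, 0, -100, 0.8],
  [0, 0, 0, 0, 0, -145, 0.8],
  [0, 0, 0, 0, 0, -145, 0.8],
])

```text
time: 20.65
ee_pos: [0.458, 0.3451, 0.2236]
eef_rot: [0.118, 0.993, 0.004, 0.003]
ft_force: [0.6, 0.3, -0.8]
width: 0.0783
grip_force: 0.0
```

```bash
python3 - <<'E'
from h import *
c=camera("scene");w=cloud(c);x,y,z=[w[...,i] for i in range(3)]
hsv=cv2.cvtColor(c["image"],cv2.COLOR_RGB2HSV)
for lo,hi in((.085,.1),(.045,.056)):
    k=(abs(x-.456)<.08)&(abs(y-.345)<.08)&(z>lo)&(z<hi)&(hsv[...,1]>100);print(k.sum(),rect(w[k]),np.median(z[k]),z[k].std())
go(490,60,225,6.2)
for yaw in(6.2,96.2,51):go(498,40,225,yaw)
print(status.read_state()["joint_positions"])
E
```

```text
393 (array([456.3, 344.8]), array([ 25.4, 104.7]), 76.3) 0.0956227810925594 0.0034382664030925174
521 (array([456.8, 345.4]), array([ 42.9, 124.7]), 76.2) 0.050953391689595895 0.002539319671105771
yaw 76.5 turn [ 0.006 -0.     1.227] shift [ -98.6 -268.8   -5.8] t 20.7
yaw 76.5 turn [ 0.006 -0.     1.227] shift [-111.  -286.4   -5.8] t 20.7
yaw 76.5 turn [ 0.005  0.004 -0.344] shift [-111.  -286.4   -5.8] t 20.7
yaw 76.5 turn [0.006 0.002 0.445] shift [-111.  -286.4   -5.8] t 20.7
[-0.92633103  0.20957633  0.23337637  1.62700185 -0.05049266  1.304844
  0.65000318]
```

The brush measures flat and centred in its rest. Now the lever: closed fingers to the inner (+y) side of the knob, with tool y tangential.

Emit:
jog_arm([
  [0, 0, -0.05, -16, -44, 0, -1],
  [0, 0, -0.1, -32, -88, 0, -1],
  [0, 0, -0.15, -48, -132, 0, -1],
  [0, 0, -0.2, -64, -176, 0, -1],
  [0, 0, -0.25, -80, -220, 0, -1],
  [0, 0, -0.3, -96, -260, 0, -1],
  [0, 0, -0.344, -108, -295, 0, -1],
  [0, 0, -0.344, -108, -295, 0, -1],
  [0, 0, -0.344, -108, -295, 0, -1],
  [0, 0, -0.344, -108, -295, 0, -1],
])

```text
time: 21.7
ee_pos: [0.4914, 0.0325, 0.2163]
eef_rot: [-0.055, 0.999, 0.0, -0.001]
ft_force: [-0.6, -0.3, 0.2]
width: 0.0067
grip_force: 0.0
```

```bash
python3 -c "
from h import *
go(492,31,136,96.2);print(status.read_state()['width'])"
```

```text
yaw 96.3 turn [ 0.    -0.001  0.001] shift [-0.5 -1.6 80.3] t 21.7
0.006746341808238598
```

Emit:
jog_arm([
  [0, 0, 0, 0, 0, 25, -1],
  [0, 0, 0, 0, 0, 50, -1],
  [0, 0, 0, 0, 0, 70, -1],
  [0, 0, 0, 0, 0, 80, -1],
  [0, 0, 0, 0, 0, 80, -1],
  [0, 0, 0, 0, 0, 80, -1],
])

```text
time: 22.3
ee_pos: [0.4921, 0.0319, 0.1377]
eef_rot: [-0.054, 0.999, 0.0, 0.0]
ft_force: [0.4, -0.0, 0.9]
width: 0.0005
grip_force: 0.0
```

```bash
python3 - <<'E'
from h import *
for a in range(0,61,6):
    t=np.radians(186.2+a);u=np.array([np.cos(t),np.sin(t)]);g=np.array([-u[1],u[0]]);p=np.array([575,8])+80*u-22*g
    print(a,end=" ");go(*p,135,96.2+a)
E
```

```text
0 yaw 96.2 turn [0.    0.001 0.001] shift [  0.2 -10.7   2.6] t 22.3
6 yaw 96.2 turn [ 0.     0.001 -0.104] shift [  2.1 -19.2   2.6] t 22.3
12 yaw 96.2 turn [ 0.     0.001 -0.209] shift [  3.  -27.8   2.6] t 22.3
18 yaw 96.2 turn [ 0.     0.001 -0.313] shift [  3.1 -36.5   2.6] t 22.3
24 yaw 96.2 turn [-0.     0.001 -0.418] shift [  2.2 -45.1   2.6] t 22.3
30 yaw 96.2 turn [-0.     0.001 -0.523] shift [  0.5 -53.6   2.6] t 22.3
36 yaw 96.2 turn [-0.     0.001 -0.628] shift [ -2.1 -61.9   2.6] t 22.3
42 yaw 96.2 turn [-0.     0.001 -0.732] shift [ -5.6 -69.9   2.6] t 22.3
48 yaw 96.2 turn [-0.     0.001 -0.837] shift [ -9.9 -77.4   2.6] t 22.3
54 yaw 96.2 turn [-0.     0.001 -0.942] shift [-14.9 -84.5   2.6] t 22.3
60 yaw 96.2 turn [-0.000e+00  1.000e-03 -1.046e+00] shift [-20.7 -91.    2.7] t 22.3
```

Emit:
jog_arm([
  [0, 0, 0, 0, -11, 2, -1],
  [0, 0, -0.1, 2, -19, 2, -1],
  [0, 0, -0.21, 3, -28, 2, -1],
  [0, 0, -0.31, 3, -36, 2, -1],
  [0, 0, -0.42, 2, -45, 2, -1],
  [0, 0, -0.52, 0, -54, 2, -1],
  [0, 0, -0.63, -2, -62, 2, -1],
  [0, 0, -0.73, -6, -70, 2, -1],
  [0, 0, -0.84, -10, -77, 2, -1],
  [0, 0, -0.91, -13, -82, 2, -1],
  [0, 0, -0.91, -13, -82, 2, -1],
])

```text
time: 23.4
ee_pos: [0.5128, -0.0481, 0.1347]
eef_rot: [-0.482, 0.876, 0.0, -0.001]
ft_force: [-2.6, 1.5, -0.8]
width: 0.0004
grip_force: 1.3
```

```bash
cat > lev2.py <<'E'
from h import *
def ang(p): return np.degrees(np.arctan2(p[1]-8,p[0]-575))%360-186.2
for n in("scene","top"):
    c=camera(n);w=cloud(c)*1000;x,y,z=[w[...,i] for i in range(3)];V=c["image"].min(-1);r=np.hypot(x-575,y-8)
    for nm,lo,hi,rl,rh,b in(("arm",104,127,30,68,1),("nose",104,127,92,103,1),("knob",158,170,60,100,0),("clip",104,118,106,132,1)):
        k=(r<rh)&(r>rl)&(z>lo)&(z<hi)&(x<585)&((V>85) if b else (V<60))
        if k.sum()>3:p=w[k].mean(0);print(n,nm,k.sum(),np.round(p),round(ang(p),1))
for a in(52,55,57,59,61,63):
    t=np.radians(186.2+a);u=np.array([np.cos(t),np.sin(t)]);g=np.array([-u[1],u[0]]);print(a,end=" ");go(*(np.array([575,8])+80*u-22*g),135,96.2+a)
E
python3 lev2.py
```

```text
scene arm 49 [549. -35. 123.] 53.1
scene knob 82 [531. -51. 165.] 47.3
scene clip 21 [ 528. -103.  113.] 60.8
52 yaw 147.4 turn [ 0.001 -0.    -0.014] shift [-1.6 -0.6 -0.2] t 23.5
55 yaw 147.4 turn [ 0.001 -0.    -0.066] shift [-0.6 -4.9 -0.2] t 23.5
57 yaw 147.4 turn [ 0.001 -0.    -0.101] shift [-0.  -7.7 -0.2] t 23.5
59 yaw 147.4 turn [ 0.001 -0.    -0.136] shift [  0.4 -10.6  -0.2] t 23.5
61 yaw 147.4 turn [ 0.001 -0.    -0.171] shift [  0.7 -13.4  -0.2] t 23.5
63 yaw 147.4 turn [ 0.001 -0.    -0.206] shift [  1.  -16.3  -0.2] t 23.5
```

Emit:
jog_arm([
  [0, 0, -0.05, 0, -4, 0, -1],
  [0, 0, -0.1, 0, -8, 0, -1],
  [0, 0, -0.13, 0, -11, 0, -1],
  [0, 0, -0.13, 0, -11, 0, -1],
  [0, 0, -0.13, 0, -11, 0, -1],
])

```text
time: 24.0
ee_pos: [0.5213, -0.0551, 0.1337]
eef_rot: [-0.537, 0.844, 0.001, -0.002]
ft_force: [-2.9, 0.9, -1.6]
width: 0.0006
grip_force: 1.3
```

Emit:
jog_arm([
  [0, 0, 0, 0, 12, 0, -1],
  [0, 0, 0, 0, 24, 0, -1],
  [0, 0, 0, 0, 24, -40, -1],
  [0, 0, 0, 0, 24, -85, -1],
  [0, 0, 0, 30, 60, -85, -1],
  [0, 0, 0, 60, 100, -85, -1],
  [0, 0, 0, 90, 140, -85, -1],
  [0, 0, 0, 120, 180, -85, -1],
  [0, 0, 0, 120, 180, -85, -1],
  [0, 0, 0, 120, 180, -85, -1],
])

```text
time: 25.0
ee_pos: [0.4332, -0.0658, 0.183]
eef_rot: [-0.53, 0.848, 0.007, -0.023]
ft_force: [-1.1, -0.0, 0.4]
width: 0.0007
grip_force: 0.0
```

```bash
python3 lev2.py; python3 - <<'E'
from h import *
a=cv2.resize(camera("top")["image"][180:340,220:400,::-1],(450,400),interpolation=2);b=cv2.resize(camera("scene")["image"][190:290,250:350,::-1],(350,400),interpolation=2);cv2.imwrite("pics/s7.png",np.hstack([a,b]))
E
```

```text
scene arm 51 [556. -37. 123.] 61.5
scene knob 55 [548. -63. 165.] 62.9
top arm 41 [560. -25. 122.] 59.6
52 yaw 154.1 turn [ 0.034 -0.033  0.104] shift [-51.5 -67.   44.2] t 25.1
55 yaw 154.1 turn [ 0.035 -0.032  0.052] shift [-50.1 -71.1  44.1] t 25.1
57 yaw 154.1 turn [ 0.036 -0.032  0.017] shift [-49.2 -73.9  44. ] t 25.1
59 yaw 154.1 turn [ 0.036 -0.031 -0.018] shift [-48.4 -76.7  44. ] t 25.1
61 yaw 154.1 turn [ 0.037 -0.03  -0.053] shift [-47.8 -79.5  43.9] t 25.1
63 yaw 154.1 turn [ 0.037 -0.03  -0.088] shift [-47.2 -82.3  43.8] t 25.1
```

View pics/s7.png

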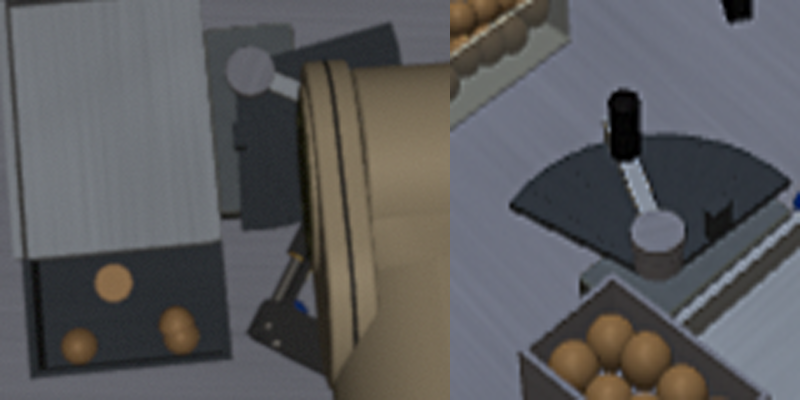

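The lever hides the clip in the side view and the arm hides it from above. Move clear and measure from the top.

```bash
python3 -c "
from h import *
go(400,320,260,100)"
```

```text
yaw 154.2 turn [ 0.018 -0.044  0.946] shift [-328.9  201.1  -78.7] t 25.2
```

Emit:
jog_arm([
  [0, 0, 0, 0, 0, -40, -1],
  [0, 0, 0, 0, 0, -75, -1],
  [0, 0, 0.1, -40, 20, -78, -1],
  [0, 0, 0.2, -80, 45, -78, -1],
  [0, 0, 0.3, -120, 70, -78, -1],
  [0, 0, 0.4, -160, 95, -78, -1],
  [0, 0, 0.5, -200, 120, -78, -1],
  [0, 0, 0.6, -240, 145, -78, -1],
  [0, 0, 0.7, -280, 170, -78, -1],
  [0, 0, 0.8, -329, 200, -78, -1],
  [0, 0, 0.9, -329, 200, -78, -1],
  [0, 0, 0.9, -329, 200, -78, -1],
])

```text
time: 26.4
ee_pos: [0.4019, 0.3186, 0.2595]
eef_rot: [-0.108, 0.994, -0.003, -0.023]
ft_force: [1.3, -0.7, 0.7]
width: 0.0008
grip_force: 0.0
```

```bash
python3 lev2.py; python3 sh.py; python3 - <<'E'
from h import *
c=camera("top");i=c["image"];V=i.min(-1);v0,u0=195,315
m=(V[195:260,305:390]>95).astype(np.uint8);N,L,S,C=cv2.connectedComponentsWithStats(m)
for k in range(1,N):
    if S[k,4]>5:print(C[k]+[305,195],S[k])
a=cv2.resize(i[180:280,300:400,::-1],(600,600),interpolation=2);cv2.imwrite("pics/s8.png",a)
E
```

```text
scene arm 54 [557. -37. 123.] 61.4
scene knob 49 [548. -62. 165.] 62.8
top arm 132 [556. -37. 122.] 60.4
top nose 15 [538. -81. 122.] 61.1
top knob 114 [544. -65. 167.] 60.6
top clip 61 [ 528. -102.  112.] 60.4
52 yaw 103.4 turn [ 0.021 -0.043 -0.782] shift [ -33.7 -390.8  122.2] t 26.5
55 yaw 103.4 turn [ 0.022 -0.043 -0.835] shift [ -35.9 -394.5  122.1] t 26.5
57 yaw 103.4 turn [ 0.023 -0.043 -0.87 ] shift [ -37.5 -397.   122. ] t 26.5
59 yaw 103.4 turn [ 0.023 -0.042 -0.905] shift [ -39.2 -399.3  121.9] t 26.5
61 yaw 103.4 turn [ 0.024 -0.042 -0.939] shift [ -40.9 -401.6  121.9] t 26.5
63 yaw 103.4 turn [ 0.025 -0.042 -0.974] shift [ -42.8 -403.9  121.8] t 26.5
scene [381. 252.] 105 machine [-65. -36.  28.]
scene [388. 267.] 14 machine [-39.  10.  23.]
scene [407. 268.] 64 machine [-74.  48.  19.]
top [265. 293.] 144 machine [-27.  12.  23.]
top [291. 312.] 212 machine [-73. -41.  25.]
top [251. 318.] 146 machine [-79.  46.  18.]
yaw 103.0 turn [ 0.033 -0.038 -1.452] shift [   8.1 -206.9  132.1] t 26.6
[342.17857143 195.85714286] [33  0 13  4 28]
[380.82378378 234.31351351] [ 54   0  31  65 925]
[327.34541063 211.07729469] [  6   4  41  26 414]
[364.27272727 227.        ] [57 31  5  3 11]
[305.26086957 252.43478261] [ 0 48  2 17 23]
```

View pics/s8.png

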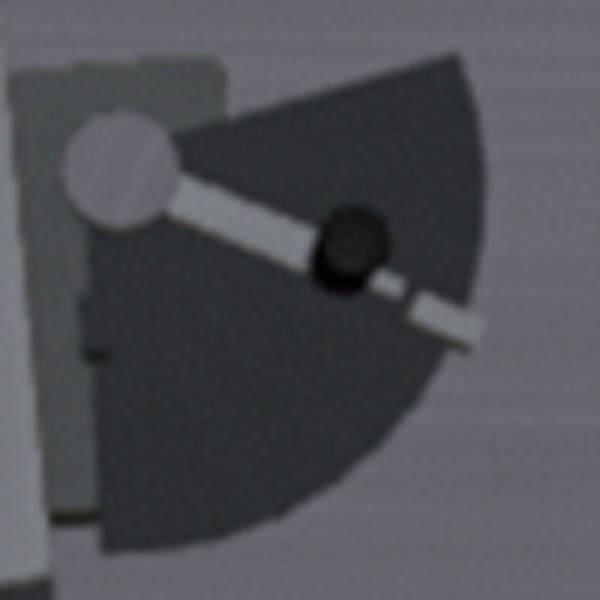

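The nose (390,282) lines up with the clip (447,320): lever 60.4–61.1°, clip 60.4°. Shells and brush are in place and the arm is clear. Handing in.

```bash
python3 -c "
from bench import order
print(order.close_job())"
```

```text
the job is handed in; nothing more can be done
None
```

I handed the job in at about 26.6 s of the 72 s allowed (no verdict came back): the lever is within about 1° of the index clip, all four half shells are in the catch tray, and the brush is flat in its rest and released.

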